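# Dispense two chocolates into the dish with the rocker paddle

### The job

Push the steel dish along the table with the fingertips, without lifting it, until it sits snugly in the V-shaped rest under the dispenser's spout. Then press the dispenser's red paddle fully down so that the gate lifts and both gold chocolate balls roll into the dish, and let the paddle come back up. Do not touch the chocolates, lift the gate only by the paddle, and leave the salt shaker and the jars alone.

Things in the scene. Friction and masses are not known exactly. Their poses are not given: they have to be found in the camera images.
- dispenser: wooden sweet dispenser fixed to the table; origin on the table under the gate; z up, y along the chute to the spout (robot's left), x away from the robot. Base 60 mm wide (x), y -120 to +10 mm. Chute 34 mm wide, floor falling from 60 mm high at y = -85 mm to 42 mm at the spout, y = +30 mm, clear sides 17 mm high. Lever posts at x = +-22, y = -60 mm, 98 mm high
- rest (a point): on the table, where the dish's centre is when it sits in its rest; in the dispenser's frame at (0, 65, 0) mm. The rest is a V of two wooden walls (28 mm high, 40 mm long) on an 8 mm high strip on the far (+x) side of this point, open to the robot (-x); a dish pushed in +x touches both walls when its centre is within 1 mm of this point
- spout (a point): middle of the spout's lip, floor of the chute, 42 mm above the table; the chute's underside there is 38 mm above the table, so the dish (34 mm) slides under it
- rocker (a joint): rocking aluminium lever along the dispenser's y, hinged about its x axis at y = -60 mm, 88 mm up. Value in rad: 0 = at rest, gate closed; grows as the red paddle is pressed; stop at 0.42 (fully down). From 0.32 the chocolates pass under the gate. A spring brings it back: 2 N at the paddle to start, 4.5 N fully down
- paddle (a point): middle of the upper face of the red paddle, 36 mm (x) by 44 mm (y) by 8 mm, on the lever's end 65 mm from the hinge, at dispenser y = -125 mm; 94 mm above the table at rest and about 27 mm lower when fully down. It moves with the lever; free space below
- gate (a point): middle of the lower edge of the aluminium gate plate, 27 x 3 x 36 mm, that hangs from the lever's other end across the chute; 5 mm above the chute's floor when closed, about 27 mm higher when the paddle is fully down
- dish: round steel dish, straight sides, outside diameter 80 mm, 34 mm high, wall 3 mm, floor 4 mm, 0.1 to 0.2 kg, loose on the table 4 to 6 cm on the robot's side of its rest; origin at the centre of its underside, z up
- chocolate_1_center (a point): centre of a gold ball, 24 mm diameter, 15 g, waiting in the chute next to the gate
- chocolate_1: the same gold ball (its axes turn as it rolls)
- chocolate_2_center (a point): centre of the second gold ball, 24 mm diameter, 15 g, waiting behind the first
- chocolate_2: the same gold ball (its axes turn as it rolls)
- salt_shaker: salt shaker, 44 mm diameter, 90 mm high, standing on the robot's side of the dispenser; origin at its underside; a bystander
- honey_jar: honey jar with a red lid, 62 mm across, 86 mm high, behind the dispenser; origin at its underside; a bystander
- cocoa: slim jar with dark brown cap, 44 mm diameter, 96 mm high, behind the dispenser; origin at its underside; a bystander

How it is judged:
By the outcome, as a careful person would: the job done as asked, in the order asked, and still so for the second after the job is handed in, with the robot touching nothing.
It also fails if it takes over 56 s, if anything falls off the work surface, if the arm or the gripper's body presses on something with over 40 N, if the wrist force passes 120 N, or if a joint passes its speed limit or range.

### The arm

A 6-joint arm with a two-finger parallel gripper is mounted at the origin on a cart in front of the work surface, level with it; the furniture and walls round the work are solid. World frame = base frame: x ahead of the robot, y to its left, z up, the work surface at z = 0. Lengths are in m, angles in rad, forces in N, time in s.
With the tool pointing down it reaches from about 0.375 to 0.9 m from the base axis. Payload 3.1 kg.
Tool frame: the origin (TCP) lies at the centre of the arm's flange, where the gripper is bolted on; the fingertips stand 173 mm ahead of it and the grasp point (between the pads) lies 155 mm ahead of it; z points along the fingers, x is the direction in which the jaws open and shut, and the axes are right-handed (so a half turn about z gives the same grasp; the last joint's range is limited). The gripper opens to 85 mm and grips with 20 to 120 N. Pads are 22 mm wide; open, the fingers measure 114 mm over their backs; the gripper's body (76 mm by 85 mm) begins 54 mm behind the grasp point. The pads swing forward as they close: fully open they stand 13 mm farther back than shut.
Start: joints at [-1.288, 0.527, 1.433, -0, 1.181, -0.178], TCP at [0.278, -0.559, 0.405] pointing down, gripper open.
Joint ranges: [-3.08, 3.08], [-0.75, 2.2], [0.22, 2.44], [-1.43, 4.57], [0, 2.65], [-2.85, 2.85]. Speed limits (rad/s): [2.79, 2.79, 3.14, 3.14, 3.14, 3.14].

### API

Orientations are given as [roll, pitch, yaw] about the fixed x, y, z axes, in that order (R = Rz(yaw) Ry(pitch) Rx(roll)).
In Python, from station import ctrl gives the robot as it stands. The module is installed in compiled form; this text tells all that it offers.
- The arm moves only by the tool carry_out, never from a script. Its argument "motion" is a list of rows, each an object with "turn": the turn, a rotation vector about the tool's x, y, z in units of 6 degrees (1.0 is 6 degrees), a list of three; "translation": the shift along the tool's x, y, z in units of 40 mm (1.0 is 40 mm), a list of three; "claw": the gripper's target within -1 to 1 (fully open at 1, half-way at 0, shut at -1). In form: [{"turn": [ax, ay, az], "translation": [x, y, z], "claw": claw}, ...]. A call has 1 to 20 rows; each row shifts and turns the commanded pose from where the row before left it, along the tool's axes as they then stand; what a row does not reach is not made up. A row lasts 1/10 s, in which the tool goes at most 50 mm and 8.59 degrees, less where a joint would pass 70% of its speed; a pose out of reach is approached as far as the arm can. A call is refused whole if a number of a shift passes 1 or a number of a turn 1, either way. A call with a gripper value outside its range is refused whole. The fingers move at their own pace and stop on an object; "force" is the grip in N (left out, the last holds). Time passes only in rows, so rows that do not move let the fingers close. It gives the time, the measured TCP pose, the force and the opening at its end, in the units of the state.
- ctrl.get_obs(): the state, without advancing time (a new reading comes with each control period).
- ctrl.read_camera(name): name is "side" or "top"; returns the picture (480x640x3 uint8, red, green, blue); there is no depth.
- ctrl.camera_info(name): a dict with "K" (3x3 intrinsics, pixels), "R" (3x3) and "t" (3): a world point X has camera coordinates R X + t. Camera axes: x right, y down, z forward; pixel columns grow to the right and rows downward; lengths in m; the calibration is good to about 2 mm. A picture is of the moment at which its call begins. camera_info takes no time and is no camera call.
- ctrl.sign_off(): hands the job in, once; it reports no verdict.
The state is a dict: "t": time; "joint_pos": joint angles; "qd": joint speeds; "joint_efforts": joint torques, N m; "tcp_pos": TCP position; "eef_rot": TCP orientation; "contact_force": force on the tool from outside, world axes, zero at the start; "ft_torque": the same for the moment, N m; "opening": finger opening in m.
Only numpy, scipy, OpenCV 4.12 (cv2) and the standard library are available. Lean on these libraries where they do the work, as an engineer would, in place of code of your own. Each camera call takes 0.05 s, during which the arm holds its last target.

## Working session

There is one attempt and no reset: what is moved stays moved. The work goes in short steps, Python scripts to look and compute and a tool call to move; the robot and the scene stay as the last step left them, time stands still between calls to the robot, and variables do not carry over. Pictures are saved under pics/ and viewed, and the job is handed in when it is done.

Besides the shell and the picture viewer there is one more tool, called after "Call:" by a JSON object that holds its "name" and its "arguments". carry_out: Moves the arm, as the interface text tells. Its arguments: {"type":"object","properties":{"motion":{"type":"array"},"force":{"type":"number"}},"required":["motion"]}

```bash
mkdir -p pics; python3 - <<'E'
from station import ctrl
import cv2,numpy as np
for n in("side","top"):
    im=ctrl.read_camera(n); cv2.imwrite(f"pics/{n}0.png",im[:,:,::-1])
    i=ctrl.camera_info(n); print(n,i["K"],i["R"],i["t"], -np.array(i["R"]).T@i["t"])
print(ctrl.get_obs())
E
```

```text
side [[527.1343255    0.         324.63357527]
 [  0.         527.1343255  231.26150948]
 [  0.           0.           1.        ]] [[-0.88649547 -0.46263434  0.00975995]
 [-0.20291142  0.36968812 -0.90672909]
 [ 0.41587587 -0.80579164 -0.42160064]] [0.64140573 0.16978013 0.70612234] [0.30939435 0.80295809 0.44538612]
top [[501.06810004   0.         329.02507226]
 [  0.         501.06810004 244.23959141]
 [  0.           0.           1.        ]] [[-0.02541335 -0.99923749  0.0296413 ]
 [-0.99191973  0.02151839 -0.12502884]
 [ 0.12429567 -0.0325792  -0.99171023]] [0.11841517 0.67488377 0.83728442] [0.56836903 0.13108051 0.91121348]
{'t': 0.1, 'joint_pos': array([-1.28746168e+00,  5.28381784e-01,  1.43374735e+00,  3.16724247e-06,
        1.18138241e+00, -1.78501011e-01]), 'qd': array([ 3.59781028e-04, -1.46286742e-03, -2.14847668e-03, -3.49403313e-06,
        1.77900928e-03, -1.43669900e-04]), 'joint_efforts': array([ 4.25484095e-04, -4.43304312e+01, -1.78586662e+01, -1.83178704e-04,
        3.87972454e-03, -1.05037165e-05]), 'tcp_pos': array([ 0.27843724, -0.55922096,  0.4038344 ]), 'eef_rot': array([-3.14124906e+00,  1.88788282e-03, -1.10896155e+00]), 'contact_force': array([0.3538919, 0.1152005, 0.2041003]), 'ft_torque': array([-0.02156728, -0.00839516, -0.01519284]), 'opening': 0.08539017557181354}
```

View pics/side0.png

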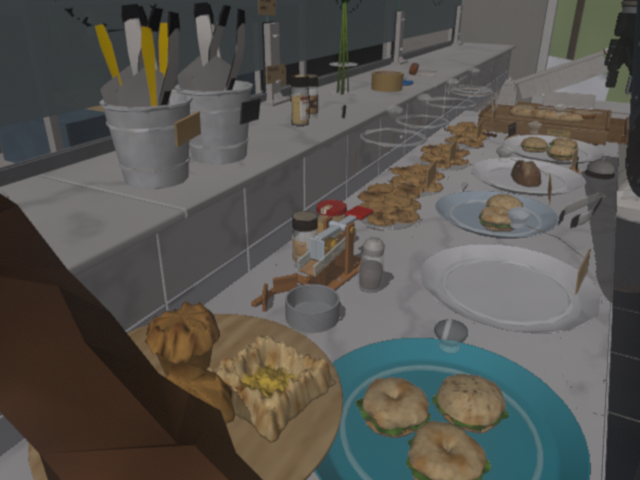

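View pics/top0.png

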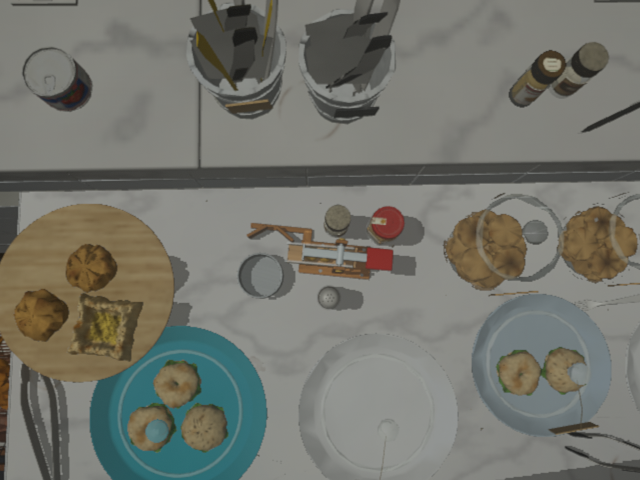

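Top view: dish at about (261,275), dispenser from spout (290,252) to red paddle (379,259), V-rest at (250-310,232), shaker (329,297), cocoa (337,220), honey (387,222). Next I zoom in.

```bash
python3 - <<'E'
import cv2
a=cv2.imread("pics/top0.png")[195:315,230:410]; cv2.imwrite("pics/topz.png",cv2.resize(a,(800,533),interpolation=cv2.INTER_CUBIC))
a=cv2.imread("pics/side0.png")[190:340,240:400]; cv2.imwrite("pics/sidez.png",cv2.resize(a,(640,600),interpolation=cv2.INTER_CUBIC))
E
```

```text
(no output)
```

View pics/topz.png

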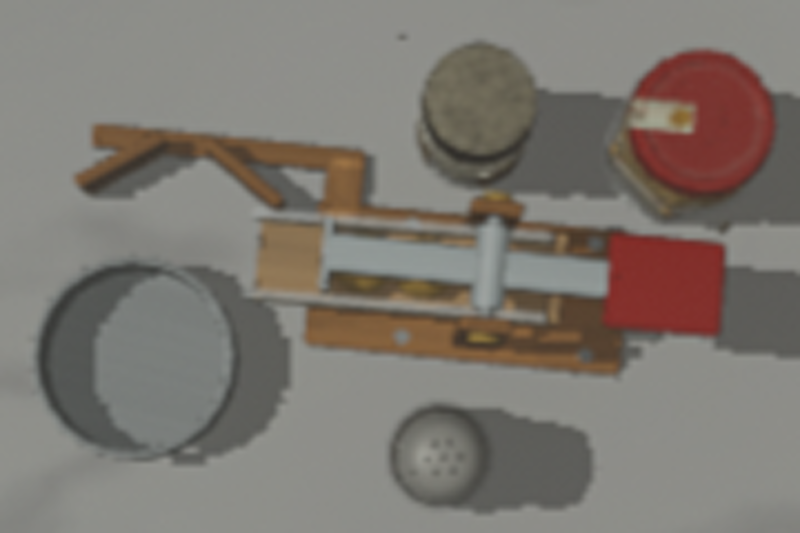

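View pics/sidez.png

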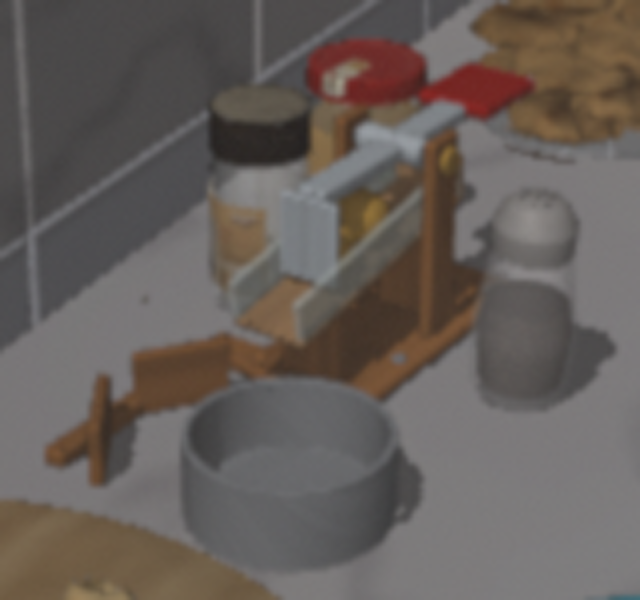

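```bash
cat >h.py <<'E'
import numpy as np,cv2
from station import ctrl
def ray(n,px,z):
    i=ctrl.camera_info(n);R=np.array(i["R"]);t=np.array(i["t"]);K=np.array(i["K"])
    c=-R.T@t; d=R.T@np.linalg.solve(K,[px[0],px[1],1.]); return c+d*(z-c[2])/d[2]
def proj(n,X):
    i=ctrl.camera_info(n);p=np.array(i["K"])@(np.array(i["R"])@X+np.array(i["t"]));return p[:2]/p[2]
def zt(u,v):return(230+(u+.5)/4.4444-.5,195+(v+.5)/4.4444-.5)
def zs(u,v):return(240+(u+.5)/4-.5,190+(v+.5)/4-.5)
E
python3 - <<'E'
from h import *
np.set_printoptions(precision=4,suppress=True)
im=cv2.imread("pics/top0.png");hsv=cv2.cvtColor(im,cv2.COLOR_BGR2HSV)
m=((hsv[...,1]>150)&((hsv[...,0]<6)|(hsv[...,0]>174))).astype(np.uint8)
n,l,s,c=cv2.connectedComponentsWithStats(m)
for k in range(1,n):
    if s[k,4]>100:
        print(s[k],c[k]); 
        if abs(c[k][0]-379)<6:
            r=cv2.minAreaRect(np.argwhere(l==k)[:,::-1].astype(np.float32));print(r);P=ray("top",r[0],.094);P=ray("top",c[k],.094);print("paddle",P)
            for q in cv2.boxPoints(r):print(ray("top",q,.094))
L=ray("top",zt(256,257),.042);print("lip",L,np.linalg.norm((L-P)[:2]))
d=(L-P)[:2];th=np.arctan2(-d[0],d[1]);print("yaw deg",np.degrees(th))
y=d/np.linalg.norm(d);x=np.array([y[1],-y[0]])
o=(P[:2]+125*.001*y+L[:2]-.03*y)/2;print("origin",o,"rest",o+.065*y)
# side view checks
print("paddle side",[ray("side",zs(*p),.094) for p in [(468,65),(532,88),(480,117),(420,95)]])
print("lip side",ray("side",zs(265,328),.042))
# dish rim outer in topz ellipse
print("dish rim top", [ray("top",zt(*p),.034) for p in [(38,360),(238,360),(138,262),(138,458)]])
print("dish rim side", [ray("side",zs(*p),.034) for p in [(180,440),(400,440),(290,378),(290,500)]])
print("shaker top",ray("top",zt(440,455),.09),"honey",ray("top",zt(703,121),.086),"cocoa",ray("top",zt(479,100),.096))
print("Vtips",ray("top",zt(80,182),.028),ray("top",zt(282,200),.028))
E
```

```text
[378 211  21  22 282] [389.7376 221.7199]
[366 248  26  22 495] [378.9111 258.6606]
((378.8517150878906, 258.5207214355469), (25.133026123046875, 20.200376510620117), 3.3664605617523193)
paddle [0.6451 0.0228 0.094 ]
[0.6305 0.0451 0.094 ]
[0.6637 0.042  0.094 ]
[0.6603 0.0006 0.094 ]
[0.6271 0.0039 0.094 ]
lip [0.6645 0.1757 0.042 ] 0.15410002802292372
yaw deg -7.222083227275633
origin [0.6608 0.1464] rest [0.669  0.2109]
paddle side [array([0.6557, 0.0099, 0.094 ]), array([0.6206, 0.0204, 0.094 ]), array([0.6275, 0.0598, 0.094 ]), array([0.6596, 0.0507, 0.094 ])]
lip side [0.6639 0.1782 0.042 ]
dish rim top [array([0.6267, 0.262 , 0.034 ]), array([0.6248, 0.1838, 0.034 ]), array([0.6644, 0.2226, 0.034 ]), array([0.5875, 0.2233, 0.034 ])]
dish rim side [array([0.6575, 0.2523, 0.034 ]), array([0.5875, 0.2144, 0.034 ]), array([0.6436, 0.195 , 0.034 ]), array([0.604, 0.267, 0.034])]
shaker top [0.5846 0.107  0.09  ] honey [0.7075 0.0045 0.086 ] cocoa [0.7154 0.0893 0.096 ]
Vtips [0.6977 0.246  0.028 ] [0.6887 0.1657 0.028 ]
```

```bash
python3 - <<'E'
from h import *
P=np.array([.6451,.0228,.094]);L=np.array([.6645,.1757,.042]);y=(L-P)[:2];y/=np.linalg.norm(y);x=np.array([y[1],-y[0]]);o=np.array([.6608,.1464])
W=lambda a,b,z:np.r_[o+x*a*.001+y*b*.001,z*.001]
for n,zz,(u0,v0),s in(("side","side0",(240,190),4),("top","top0",(230,195),4.4444)):
    im=cv2.imread(f"pics/{'sidez' if n=='side' else 'topz'}.png")
    def pt(X):
        p=proj(n,X);return ((p-[u0,v0]+.5)*s-.5)
    def poly(pts,c):cv2.polylines(im,[np.array([pt(p) for p in pts]).round().astype(int)],True,c,1)
    poly([W(a,b,94) for a,b in((-18,-147),(18,-147),(18,-103),(-18,-103))],(0,255,0))
    poly([W(a,30,42) for a in(-17,17)],(255,0,0))
    t=np.linspace(0,2*np.pi,60)
    for h in(0,.034): poly([(.626+.04*np.cos(q),.2227+.04*np.sin(q),h) for q in t],(0,255,255))
    poly([(.5846+.022*np.cos(q),.107+.022*np.sin(q),0) for q in t],(255,0,255))
    poly([W(a,b,0) for a,b in((-30,-120),(30,-120),(30,10),(-30,10))],(255,255,0))
    cv2.imwrite(f"pics/ov_{n}.png",im)
E
```

```text
(no output)
```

View pics/ov_side.png

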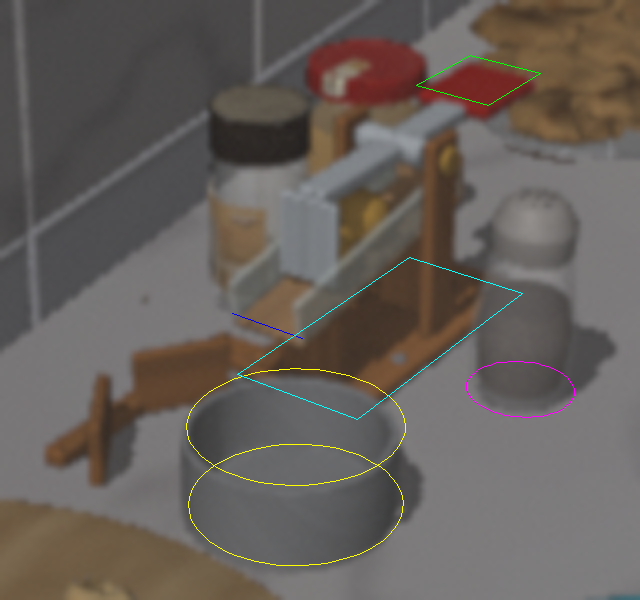

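View pics/ov_top.png

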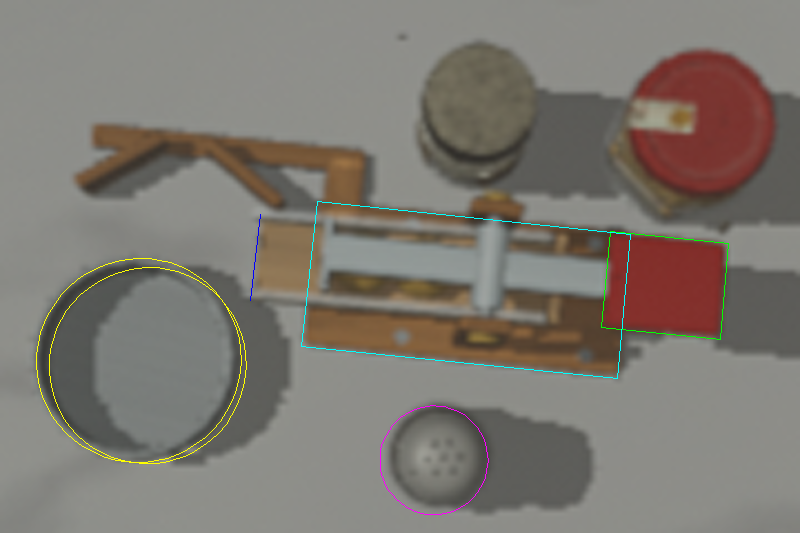

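Call:
{"name": "carry_out", "arguments": {"motion": [{"turn": [0,0,0.94],"translation": [0,0,0],"claw": 0.2},{"turn": [0,0,0.94],"translation": [0,0,0],"claw": 0.2},{"turn": [0,0,0.94],"translation": [0,0,0],"claw": 0.2},{"turn": [0,0,0.94],"translation": [0,0,0],"claw": 0.2},{"turn": [0,0,0.94],"translation": [0,0,0],"claw": 0.2},{"turn": [0,0,0.94],"translation": [0,0,0],"claw": 0.2},{"turn": [0,0,0],"translation": [-1,-0.3,0],"claw": 0.2},{"turn": [0,0,0],"translation": [-1,-0.3,0],"claw": 0.2},{"turn": [0,0,0],"translation": [-1,-0.3,0],"claw": 0.2},{"turn": [0,0,0],"translation": [-1,-0.3,0],"claw": 0.2},{"turn": [0,0,0],"translation": [-1,-0.3,0],"claw": 0.2},{"turn": [0,0,0],"translation": [-1,-0.3,0],"claw": 0.2},{"turn": [0,0,0],"translation": [-1,-0.3,0],"claw": 0.2},{"turn": [0,0,0],"translation": [-1,-0.3,0],"claw": 0.2},{"turn": [0,0,0],"translation": [-1,-0.3,0],"claw": 0.2},{"turn": [0,0,0],"translation": [-1,-0.3,0],"claw": 0.2},{"turn": [0,0,0],"translation": [-1,-0.3,0],"claw": 0.2},{"turn": [0,0,0],"translation": [-1,-0.3,0],"claw": 0.2},{"turn": [0,0,0],"translation": [-1,-0.3,0],"claw": 0.2},{"turn": [0,0,0],"translation": [0,0,0],"claw": 0.2}]}}

```text
t: 2.1
tcp_pos: [0.5009, -0.0599, 0.4045]
eef_rot: [-3.142, 0.002, -1.694]
contact_force: [-0.2, 0.3, 0.3]
opening: 0.051
```

```bash
cat >>h.py <<'E'
P_=np.array([.6451,.0228]);L_=np.array([.6645,.1757]);yd=(L_-P_);yd/=np.linalg.norm(yd);xd=np.array([yd[1],-yd[0]]);o=np.array([.6608,.1464])
def st():
    s=ctrl.get_obs();r=s["tcp_pos"][:2]-o
    print("t",s["t"],"disp xy mm",1e3*r@xd,1e3*r@yd,"z",1e3*s["tcp_pos"][2],"rot",s["eef_rot"],"open",s["opening"],"F disp",s["contact_force"][:2]@xd,s["contact_force"][:2]@yd,s["contact_force"][2],"q",s["joint_pos"].round(2))
E
python3 -c "from h import *;st()"
```

```text
t 2.1 disp xy mm -132.69981923500762 -224.76003442567594 z 404.4804634327994 rot [-3.14158639e+00  1.63103743e-03 -1.69369684e+00] open 0.05099358852941001 F disp -0.1911655498618454 0.2493032878428475 0.25324829105584723 q [-0.34  0.37  1.73  0.    1.04  1.35]
```

Call:
{"name": "carry_out", "arguments": {"motion": [{"turn": [0,0,0],"translation": [-0.92,-0.0,0],"claw": 0.2},{"turn": [0,0,0],"translation": [-0.92,0,0],"claw": 0.2},{"turn": [0,0,0],"translation": [-0.92,0,0],"claw": 0.2},{"turn": [0,0,0],"translation": [-0.92,0,0],"claw": 0.2},{"turn": [0,0,0],"translation": [-0.93,0,0],"claw": 0.2},{"turn": [0,0,0],"translation": [-0.93,0,0],"claw": 0.2},{"turn": [0,0,0],"translation": [-0.93,-0.2,0],"claw": 0.2},{"turn": [0,0,0],"translation": [-0.93,-0.2,0.3],"claw": 0.2},{"turn": [0,0,0],"translation": [0,0,0.6],"claw": 0.2},{"turn": [0,0,0],"translation": [0,0,0.6],"claw": 0.2},{"turn": [0,0,0],"translation": [0,0,0.6],"claw": 0.2},{"turn": [0,0,0],"translation": [0,0,0.6],"claw": 0.2},{"turn": [0,0,0],"translation": [0,0,0.6],"claw": 0.2},{"turn": [0,0,0],"translation": [0,0,0.6],"claw": 0.2},{"turn": [0,0,0],"translation": [0,0,0.4],"claw": 0.2},{"turn": [0,0,0],"translation": [0,0,0],"claw": 0.2},{"turn": [0,0,0],"translation": [0,0,0],"claw": 0.2}]}}

```text
t: 3.8
tcp_pos: [0.5541, 0.227, 0.2325]
eef_rot: [3.141, -0.0, -1.7]
contact_force: [-0.4, -0.1, -0.4]
opening: 0.0513
```

```bash
python3 - <<'E'
from h import *
st()
a=ctrl.read_camera("top")[165:345,190:430,::-1];b=ctrl.read_camera("side")[190:340,240:400,::-1]
cv2.imwrite("pics/t1.png",cv2.resize(a,(800,600),interpolation=cv2.INTER_CUBIC));cv2.imwrite("pics/s1.png",cv2.resize(b,(640,600),interpolation=cv2.INTER_CUBIC))
E
```

```text
t 3.8 disp xy mm -115.99688418444781 66.532922214364 z 232.5207187772004 rot [ 3.14083900e+00 -4.29125818e-04 -1.70023091e+00] open 0.051256305383665296 F disp -0.3906191838458254 -0.1919772997796731 -0.36516395144397285 q [ 0.2   0.73  1.63 -0.    0.79  1.9 ]
```

View pics/t1.png

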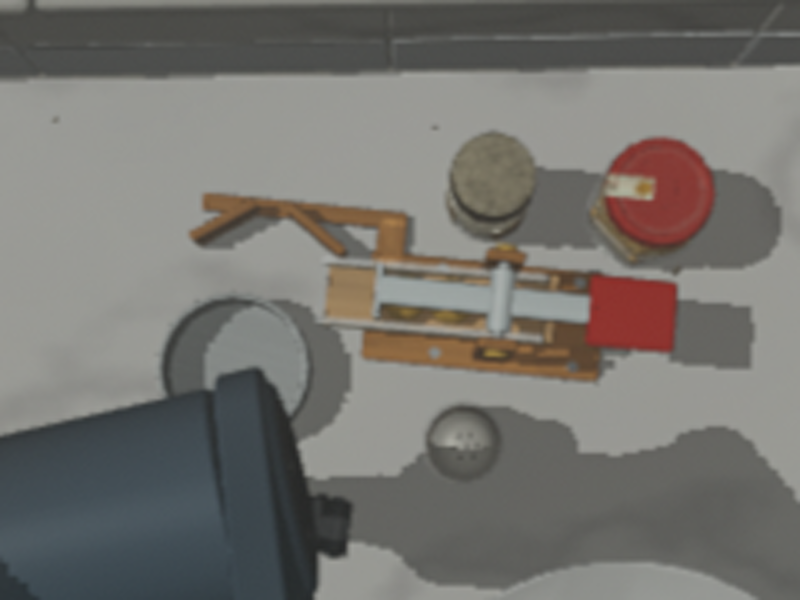

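View pics/s1.png

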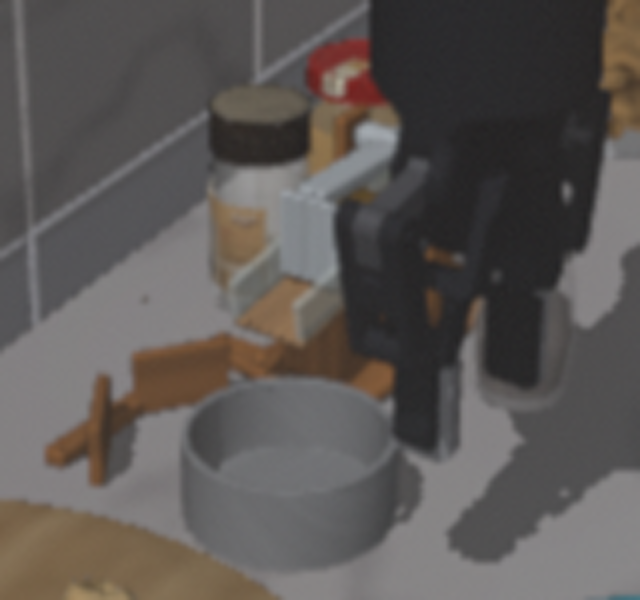

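Call:
{"name": "carry_out", "arguments": {"motion": [{"turn": [0,0,0],"translation": [-0.1,0,0.4],"claw": 0.2},{"turn": [0,0,0],"translation": [0,0,0.4],"claw": 0.2},{"turn": [0,0,0],"translation": [0,0,0.3],"claw": 0.2},{"turn": [0,0,0],"translation": [0,0,0.15],"claw": 0.2},{"turn": [0,0,0],"translation": [0,0,0],"claw": 0.2},{"turn": [0,0,0],"translation": [0,-0.2,0],"claw": 0.2},{"turn": [0,0,0],"translation": [0,-0.2,0],"claw": 0.2},{"turn": [0,0,0],"translation": [0,-0.15,0],"claw": 0.2},{"turn": [0,0,0],"translation": [0,0,0],"claw": 0.2},{"turn": [0,0,0],"translation": [0,0,0],"claw": 0.2}]}}

```text
t: 4.9
tcp_pos: [0.5765, 0.2286, 0.183]
eef_rot: [-3.141, 0.0, -1.7]
contact_force: [-0.8, -1.0, -0.2]
opening: 0.0515
```

```bash
cat >>h.py <<'E'
def look(k):
    st()
    a=ctrl.read_camera("top")[165:345,190:430,::-1];b=ctrl.read_camera("side")[190:340,240:400,::-1]
    A=cv2.resize(a,(800,600),interpolation=cv2.INTER_CUBIC);B=cv2.resize(b,(640,600),interpolation=cv2.INTER_CUBIC)
    cv2.imwrite(f"pics/t{k}.png",A);cv2.imwrite(f"pics/s{k}.png",B)
E
python3 -c "from h import *;look(2)"
```

```text
t 4.9 disp xy mm -93.97784625245713 70.9792312511021 z 183.0156525106504 rot [-3.14116712e+00  1.99417861e-04 -1.69997467e+00] open 0.051507097120777064 F disp -0.6820585327585115 -1.1351556621919108 -0.2327482332143889 q [0.2  0.82 1.58 0.   0.74 1.9 ]
```

View pics/s2.png

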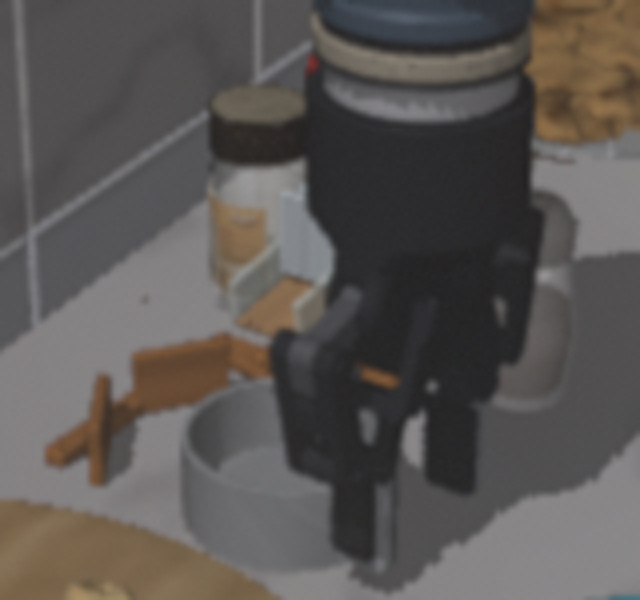

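View pics/t2.png

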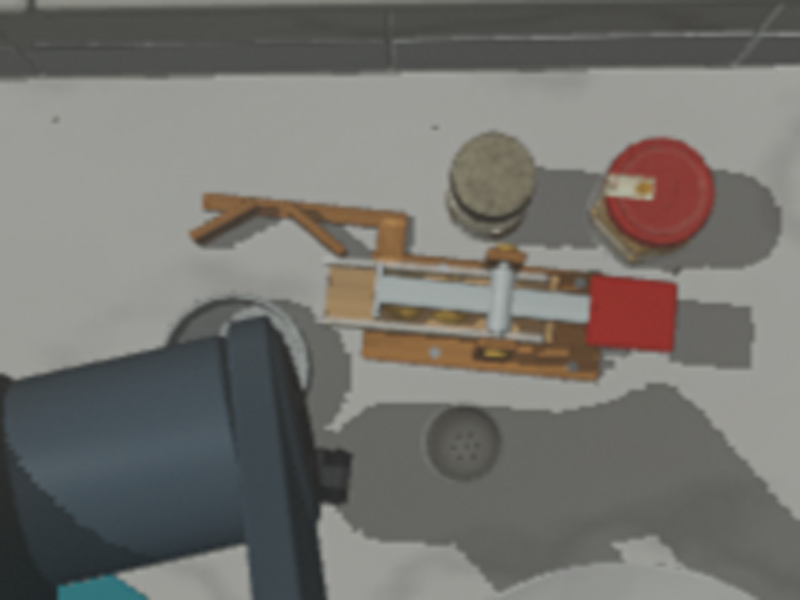

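The fingers sit just behind the dish, which hasn't moved; next I push.

Call:
{"name": "carry_out", "arguments": {"motion": [{"turn": [0,0,0],"translation": [0,-0.1,0],"claw": 0.2},{"turn": [0,0,0],"translation": [0,-0.1,0],"claw": 0.2},{"turn": [0,0,0],"translation": [0,-0.1,0],"claw": 0.2},{"turn": [0,0,0],"translation": [0.03,-0.1,0],"claw": 0.2},{"turn": [0,0,0],"translation": [0.03,-0.1,0],"claw": 0.2},{"turn": [0,0,0],"translation": [0.03,-0.1,0],"claw": 0.2},{"turn": [0,0,0],"translation": [0.03,-0.1,0],"claw": 0.2},{"turn": [0,0,0],"translation": [0.03,-0.1,0],"claw": 0.2},{"turn": [0,0,0],"translation": [0,-0.1,0],"claw": 0.2},{"turn": [0,0,0],"translation": [0,0,0],"claw": 0.2}]}}

```text
t: 6.0
tcp_pos: [0.6121, 0.2178, 0.1827]
eef_rot: [-3.14, 0.0, -1.7]
contact_force: [0.5, -1.1, 0.0]
opening: 0.0514
```

```bash
python3 -c "from h import *;look(3)"
```

```text
t 6.0 disp xy mm -57.33534613500554 64.72446936295042 z 182.71359737508186 rot [-3.13990097e+00  1.54588356e-04 -1.70003080e+00] open 0.05138301654846544 F disp 0.6738512178304795 -1.0426606438292205 0.04720539105329477 q [ 0.17  0.85  1.5  -0.    0.79  1.87]
```

View pics/s3.png

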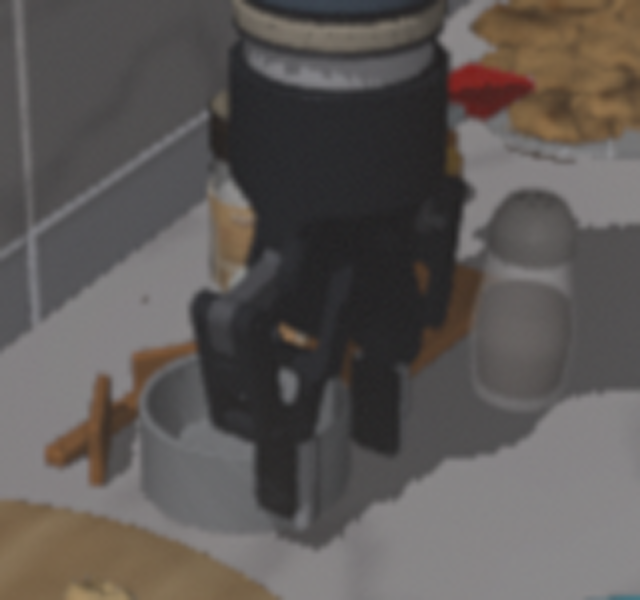

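View pics/t3.png

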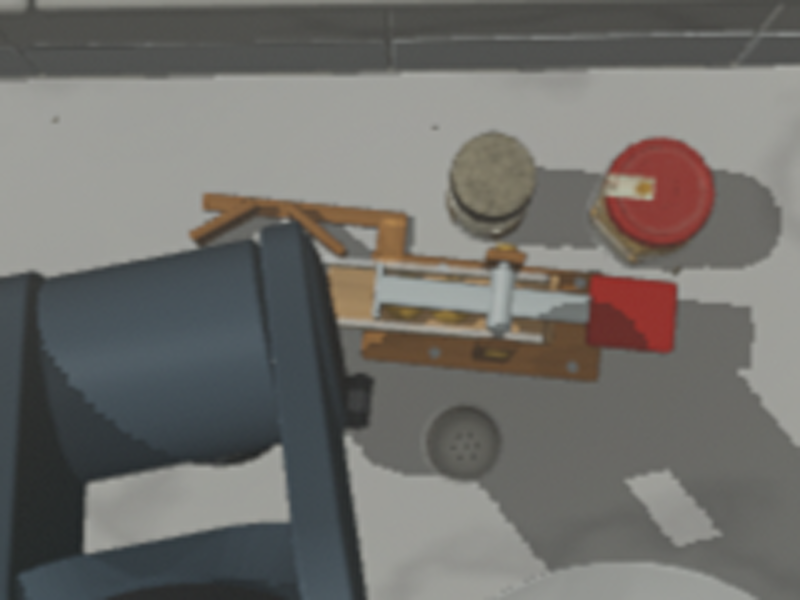

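Call:
{"name": "carry_out", "arguments": {"motion": [{"turn": [0,0,0],"translation": [0,-0.1,0],"claw": 0.2},{"turn": [0,0,0],"translation": [0,-0.1,0],"claw": 0.2},{"turn": [0,0,0],"translation": [0,-0.05,0],"claw": 0.2},{"turn": [0,0,0],"translation": [0,0,0],"claw": 0.2}]}}

```text
t: 6.5
tcp_pos: [0.6217, 0.2168, 0.1827]
eef_rot: [-3.14, 0.0, -1.7]
contact_force: [-0.8, 0.5, -0.3]
opening: 0.0511
```

Call:
{"name": "carry_out", "arguments": {"motion": [{"turn": [0,0,0],"translation": [0,-0.05,0],"claw": 0.2},{"turn": [0,0,0],"translation": [0,0,0],"claw": 0.2}]}}

```text
t: 6.7
tcp_pos: [0.6231, 0.2166, 0.1827]
eef_rot: [3.142, 0.0, -1.7]
contact_force: [-0.1, 0.2, 0.6]
opening: 0.0512
```

Call:
{"name": "carry_out", "arguments": {"motion": [{"turn": [0,0,0],"translation": [0,-0.05,0],"claw": 0.2},{"turn": [0,0,0],"translation": [0,0,0],"claw": 0.2}]}}

```text
t: 6.9
tcp_pos: [0.6252, 0.2164, 0.1827]
eef_rot: [-3.141, 0.0, -1.7]
contact_force: [-0.4, -0.2, -0.7]
opening: 0.0516
```

```bash
python3 -c "from h import *;look(4)"
```

```text
t 6.9 disp xy mm -44.09953561425874 64.9498235111951 z 182.7390068187667 rot [-3.14121101e+00  5.89483258e-05 -1.69962703e+00] open 0.05156062090280525 F disp -0.33658224862827263 -0.19888294721630717 -0.6683584550177861 q [ 0.16  0.86  1.47 -0.    0.81  1.86]
```

View pics/s4.png

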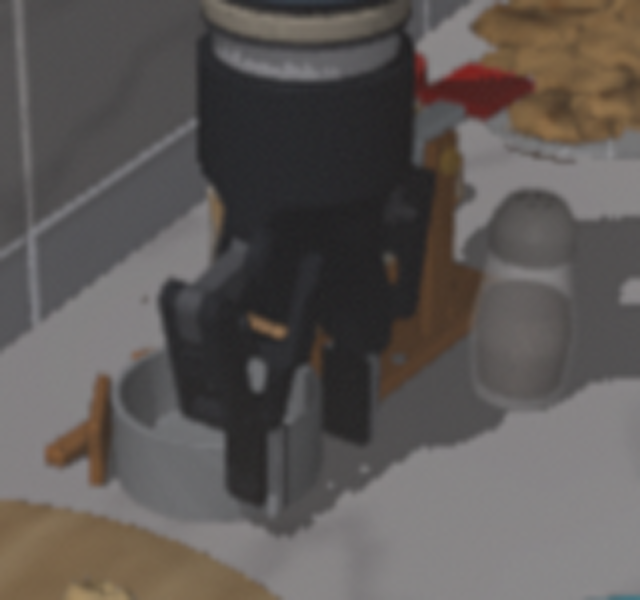

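Call:
{"name": "carry_out", "arguments": {"motion": [{"turn": [0,0,0],"translation": [0,-0.05,0],"claw": 0.2},{"turn": [0,0,0],"translation": [0,0,0],"claw": 0.2}]}}

```text
t: 7.2
tcp_pos: [0.6272, 0.2161, 0.1827]
eef_rot: [-3.141, 0.0, -1.7]
contact_force: [-0.7, 0.4, -0.2]
opening: 0.0514
```

Call:
{"name": "carry_out", "arguments": {"motion": [{"turn": [0,0,0],"translation": [0,-0.05,0],"claw": 0.2},{"turn": [0,0,0],"translation": [0,0,0],"claw": 0.2}]}}

```text
t: 7.4
tcp_pos: [0.6281, 0.216, 0.1826]
eef_rot: [3.138, -0.001, -1.7]
contact_force: [-5.1, 1.3, 3.1]
opening: 0.0516
```

```bash
python3 -c "from h import *;look(5)"
```

```text
t 7.4 disp xy mm -41.194297192144575 64.94588139620646 z 182.58397700629013 rot [ 3.13823412e+00 -5.82523510e-04 -1.69955256e+00] open 0.05161815107156496 F disp -5.212807812811755 0.6830493117443375 3.0536596870422934 q [0.16 0.86 1.46 0.   0.82 1.86]
```

View pics/s5.png

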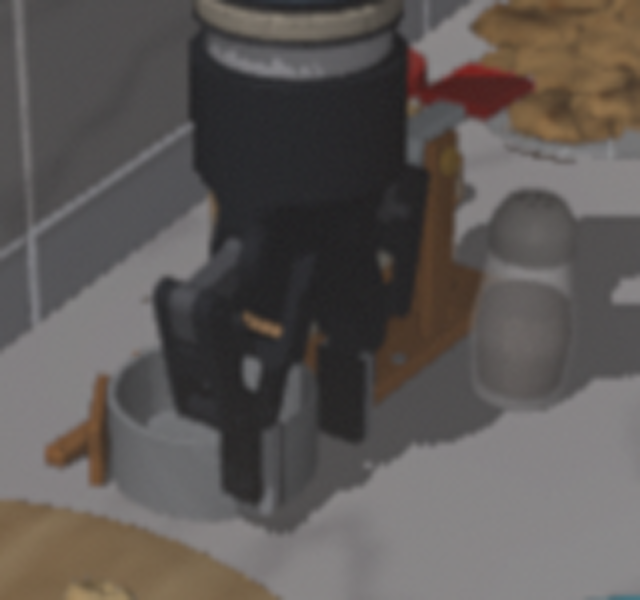

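Call:
{"name": "carry_out", "arguments": {"motion": [{"turn": [0,0,0],"translation": [0,-0.05,0],"claw": 0.2},{"turn": [0,0,0],"translation": [0,0,0],"claw": 0.2}]}}

```text
t: 7.7
tcp_pos: [0.6289, 0.216, 0.1825]
eef_rot: [3.135, -0.001, -1.699]
contact_force: [-8.0, 1.9, 4.9]
opening: 0.0516
```

```bash
python3 -c "from h import *;st()"
```

```text
t 7.7 disp xy mm -40.41364434474638 65.01222136876112 z 182.4865251220501 rot [ 3.13461253e+00 -1.20279646e-03 -1.69933151e+00] open 0.051578777553257356 F disp -8.159975404105806 0.8924518800021108 4.877269920221131 q [0.16 0.86 1.46 0.   0.83 1.86]
```

Reaction is nearly purely along −x (8.2 vs 0.9 N lateral), so both walls are loaded. I back off and look.

Call:
{"name": "carry_out", "arguments": {"motion": [{"turn": [0,0,0],"translation": [0,0.05,0],"claw": 0.2},{"turn": [0,0,0],"translation": [0,0.1,0],"claw": 0.2},{"turn": [0,0,0],"translation": [0,0.4,0],"claw": 0.2},{"turn": [0,0,0],"translation": [0,0.6,0],"claw": 0.2},{"turn": [0,0,0],"translation": [0,0.4,0],"claw": 0.2},{"turn": [0,0,0],"translation": [0,0,-0.6],"claw": -1},{"turn": [0,0,0],"translation": [0,0,-1],"claw": -1},{"turn": [0,0,0],"translation": [0,0,-1],"claw": -1},{"turn": [0,0,0],"translation": [0,0.8,-0.6],"claw": -1},{"turn": [0,0,0],"translation": [0,1,0],"claw": -1},{"turn": [0,0,0],"translation": [0,0,0],"claw": -1}]}}

```text
t: 8.8
tcp_pos: [0.4938, 0.2331, 0.3115]
eef_rot: [3.139, -0.001, -1.698]
contact_force: [-0.5, -1.3, -1.2]
opening: -0.0002
```

```bash
python3 -c "from h import *;look(6)"
```

```text
t 8.8 disp xy mm -176.62820215187568 64.98107847894207 z 311.54281290286605 rot [ 3.13869668e+00 -9.34684300e-04 -1.69786829e+00] open -0.00017048982817336988 F disp -0.3411271689384449 -1.3255493629347488 -1.1733254292123096 q [0.24 0.55 1.72 0.   0.87 1.93]
```

View pics/s6.png

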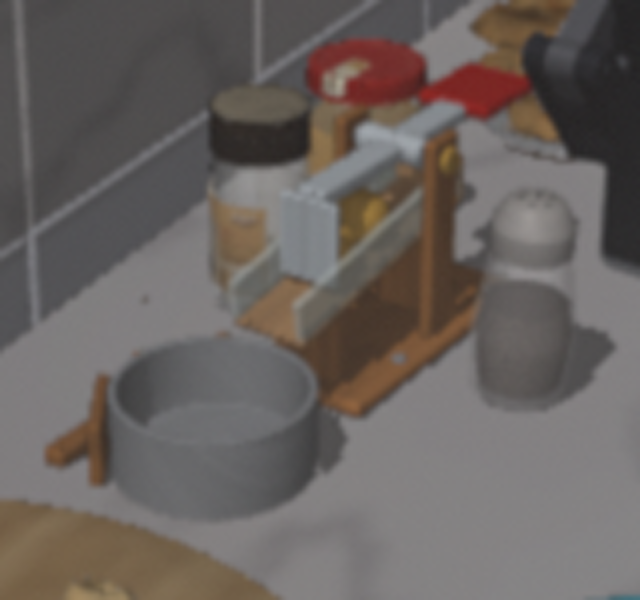

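View pics/t6.png

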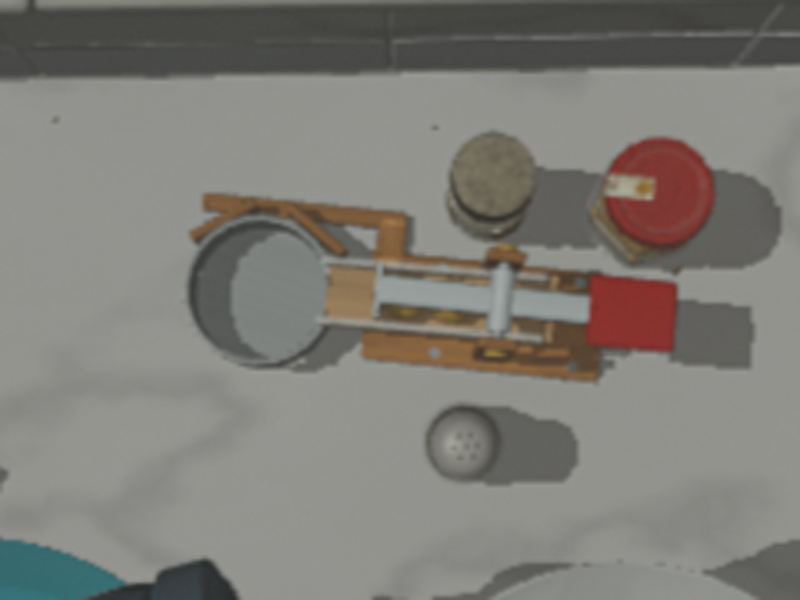

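```bash
python3 - <<'E'
from h import *
for c in[(188,290),(261,214),(261,367)]:
    p=ray("top",(190+(c[0]+.5)/3.3333-.5,165+(c[1]+.5)/3.3333-.5),.034)[:2]-o;print(c,p@xd*1e3,p@yd*1e3)
a=cv2.imread("pics/t6.png")[170:390,160:440];cv2.imwrite("pics/t6z.png",cv2.resize(a,(764,600),interpolation=cv2.INTER_CUBIC))
E
```

```text
(188, 290) -5.285152752228761 101.85658952650573
(261, 214) 38.92386448905775 68.473583413524
(261, 367) -41.60533528575579 59.09203274300339
```

View pics/t6z.png

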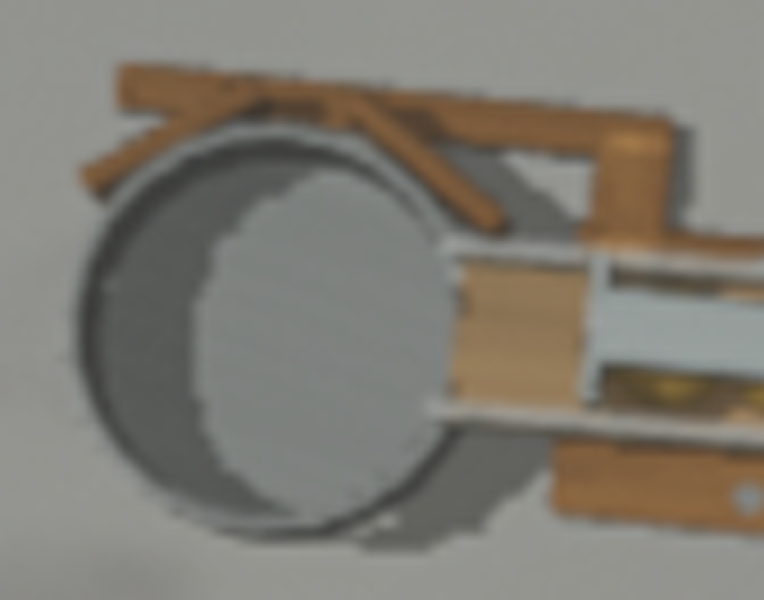

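The dish rim touches both V walls (computed centre about (-1, 64) mm versus the nominal (0, 65), within calibration error). The shaker, jars and lever are unchanged. Next is the paddle.

Call:
{"name": "carry_out", "arguments": {"motion": [{"turn": [0,0,0],"translation": [0,0,-0.5],"claw": -1},{"turn": [0,0,0],"translation": [0.8,-0.73,0],"claw": -1},{"turn": [0,0,0],"translation": [0.8,-0.73,0],"claw": -1},{"turn": [0,0,0],"translation": [0.8,-0.73,0],"claw": -1},{"turn": [0,0,0],"translation": [0.8,-0.73,0],"claw": -1},{"turn": [0,0,0],"translation": [0.8,-0.74,0],"claw": -1},{"turn": [0,0,0],"translation": [0.8,-0.74,0],"claw": -1},{"turn": [0,0,0],"translation": [0,0,0.5],"claw": -1},{"turn": [0,0,0],"translation": [0,0,0.5],"claw": -1},{"turn": [0,0,0],"translation": [0,0,0.2],"claw": -1},{"turn": [0,0,0],"translation": [0,0,0],"claw": -1},{"turn": [0,0,0],"translation": [0,0,0],"claw": -1}]}}

```text
t: 10.1
tcp_pos: [0.6487, 0.0198, 0.283]
eef_rot: [-3.14, -0.0, -1.699]
contact_force: [0.3, 0.3, 0.2]
opening: 0.0002
```

```bash
python3 -c "from h import *;look(7)"
```

```text
t 10.1 disp xy mm 3.963083668999448 -127.1277922592457 z 283.0387949932292 rot [-3.13994586e+00 -1.13183070e-04 -1.69942686e+00] open 0.0002254765061694323 F disp 0.2666269258327523 0.330308867982493 0.2002668237766233 q [-0.14  0.7   1.47 -0.    0.97  1.56]
```

View pics/s7.png

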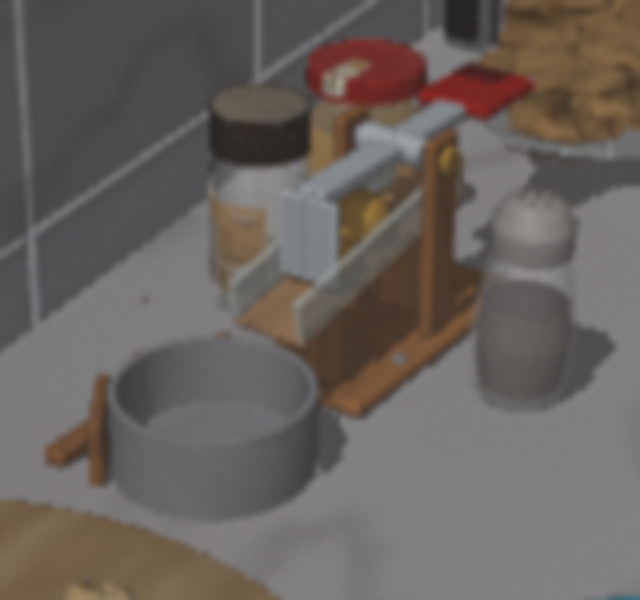

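View pics/t7.png

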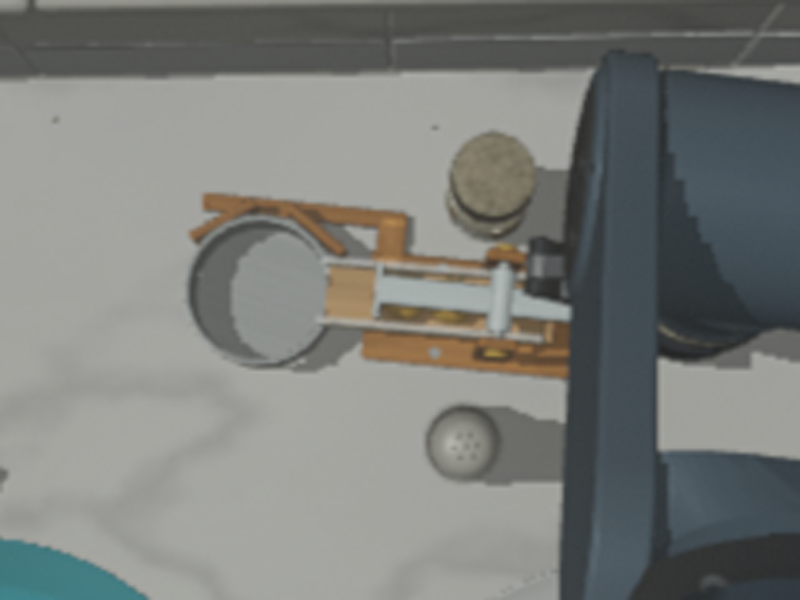

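Call:
{"name": "carry_out", "arguments": {"motion": [{"turn": [0,0,0],"translation": [0,0.1,0.1],"claw": -1},{"turn": [0,0,0],"translation": [0,0,0.1],"claw": -1},{"turn": [0,0,0],"translation": [0,0,0.1],"claw": -1},{"turn": [0,0,0],"translation": [0,0,0.1],"claw": -1},{"turn": [0,0,0],"translation": [0,0,0.1],"claw": -1},{"turn": [0,0,0],"translation": [0,0,0.1],"claw": -1},{"turn": [0,0,0],"translation": [0,0,0],"claw": -1},{"turn": [0,0,0],"translation": [0,0,0],"claw": -1}]}}

```text
t: 11.0
tcp_pos: [0.644, 0.0203, 0.2585]
eef_rot: [3.141, -0.0, -1.7]
contact_force: [0.3, -0.5, -0.0]
opening: 0.0001
```

```bash
python3 -c "from h import *;look(8)"
```

```text
t 11.0 disp xy mm -0.7852676676897742 -127.22235108454666 z 258.50019494921065 rot [ 3.14131413e+00 -5.80305878e-05 -1.69961713e+00] open 5.651240290813842e-05 F disp 0.31239037604187275 -0.4543914719265682 -0.00486429055442783 q [-0.14  0.73  1.49 -0.    0.92  1.56]
```

View pics/s8.png

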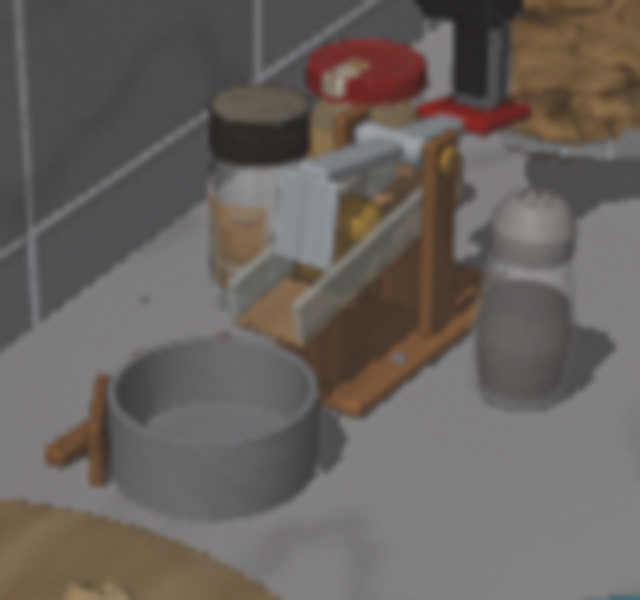

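The paddle is starting down and the gate is lifting; I keep pressing.

Call:
{"name": "carry_out", "arguments": {"motion": [{"turn": [0,0,0],"translation": [0,0,0.12],"claw": -1},{"turn": [0,0,0],"translation": [0,0,0.12],"claw": -1},{"turn": [0,0,0],"translation": [0,0,0.12],"claw": -1},{"turn": [0,0,0],"translation": [0,0,0.1],"claw": -1},{"turn": [0,0,0],"translation": [0,0,0],"claw": -1}]}}

```text
t: 11.6
tcp_pos: [0.6445, 0.0205, 0.241]
eef_rot: [-3.14, 0.0, -1.7]
contact_force: [-1.3, 2.3, 7.8]
opening: -0.0002
```

Call:
{"name": "carry_out", "arguments": {"motion": [{"turn": [0,0,0],"translation": [0,0,0.05],"claw": -1},{"turn": [0,0,0],"translation": [0,0,0],"claw": -1}]}}

```text
t: 11.8
tcp_pos: [0.6445, 0.0206, 0.2406]
eef_rot: [-3.14, 0.0, -1.7]
contact_force: [-2.5, 2.6, 15.3]
opening: -0.0001
```

```bash
python3 -c "from h import *;look(9)"
```

```text
t 11.8 disp xy mm -0.3276907143000539 -126.84940112371817 z 240.57314967454772 rot [-3.13953082e+00  4.52080219e-04 -1.69952727e+00] open -0.00014558015217744195 F disp -2.760696471656757 2.272489644721001 15.329498988627048 q [-0.14  0.76  1.5   0.    0.88  1.56]
```

View pics/s9.png

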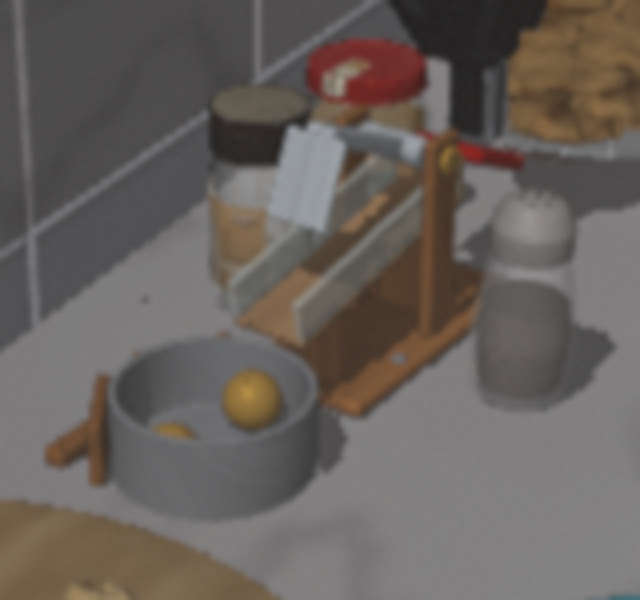

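The paddle is at its stop (15 N) and both balls are in the dish. I let the paddle up slowly and move away.

Call:
{"name": "carry_out", "arguments": {"motion": [{"turn": [0,0,0],"translation": [0,0,0],"claw": -1},{"turn": [0,0,0],"translation": [0,0,0],"claw": -1},{"turn": [0,0,0],"translation": [0,0,-0.1],"claw": -1},{"turn": [0,0,0],"translation": [0,0,-0.15],"claw": -1},{"turn": [0,0,0],"translation": [0,0,-0.15],"claw": -1},{"turn": [0,0,0],"translation": [0,0,-0.15],"claw": -1},{"turn": [0,0,0],"translation": [0,0,-0.15],"claw": -1},{"turn": [0,0,0],"translation": [0,0,-0.15],"claw": -1},{"turn": [0,0,0],"translation": [0,0,-0.3],"claw": -1},{"turn": [0,0,0],"translation": [0,0,-0.8],"claw": -1},{"turn": [0,0,0],"translation": [0,0,-0.8],"claw": -1},{"turn": [0,0,0],"translation": [0,0,-0.6],"claw": -1},{"turn": [0,0,0],"translation": [0.8,0.8,0],"claw": -1},{"turn": [0,0,0],"translation": [0.8,0.8,0],"claw": -1},{"turn": [0,0,0],"translation": [0.8,0.8,0],"claw": -1},{"turn": [0,0,0],"translation": [0.8,0.8,0],"claw": -1},{"turn": [0,0,0],"translation": [0,0,0],"claw": -1},{"turn": [0,0,0],"translation": [0,0,0],"claw": -1},{"turn": [0,0,0],"translation": [0,0,0],"claw": -1}]}}

```text
t: 13.8
tcp_pos: [0.5015, -0.0898, 0.3728]
eef_rot: [-3.14, 0.0, -1.699]
contact_force: [1.1, -0.5, -0.5]
opening: 0.0002
```

```bash
python3 -c "from h import *;look(10)"
```

```text
t 13.8 disp xy mm -128.32458882610678 -254.38157944992125 z 372.790863252601 rot [-3.13989155e+00  1.67416699e-04 -1.69926165e+00] open 0.00016586763369027676 F disp 1.1574958223809166 -0.3104515105155405 -0.5385073652870163 q [-0.4   0.42  1.75  0.    0.97  1.3 ]
```

View pics/s10.png

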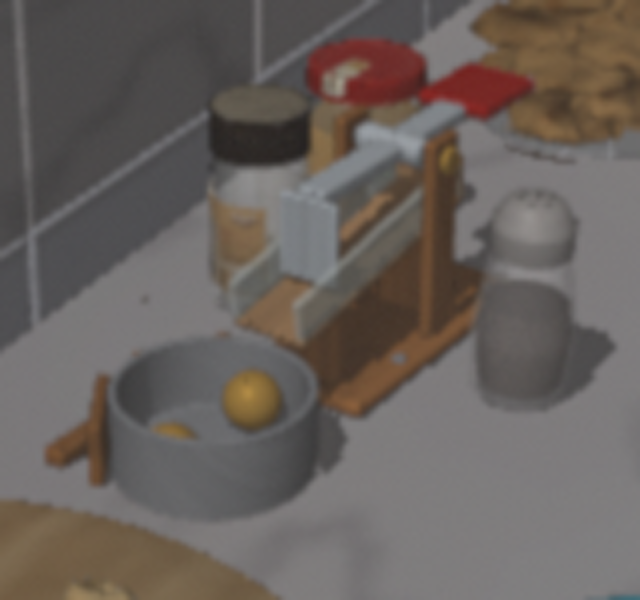

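View pics/t10.png

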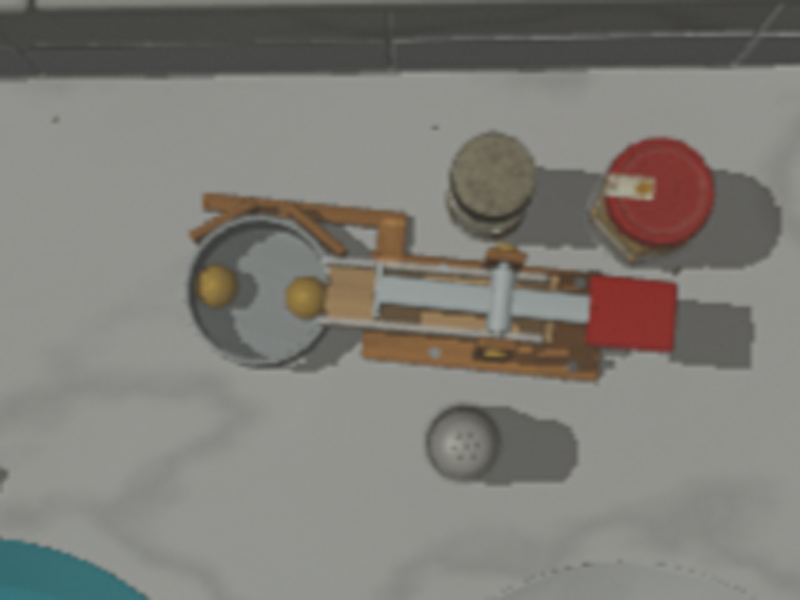

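Both gold balls rest on the dish floor at (216,287) and (306,297). The paddle and gate are back at rest, and the dish, shaker and jars are where they were. The arm is clear, so I hand in.

```bash
python3 -c "from h import *;print(ctrl.sign_off())"
```

```text
the job is handed in; nothing more can be done
None
```

I pushed the dish into the V-rest with two open fingertips and pressed the red paddle down to its stop. Both gold balls rolled into the dish, and I let the paddle come back up. The job was handed in with about 14 s on the robot's clock; sign-off gives no verdict.

- **Dish:** the last push met a stiff reaction of 8 N along the push and under 1 N sideways, so both walls were loaded. The top camera puts the dish about 1 mm from its nominal place on each axis, which is within the 2 mm calibration error, so the pictures alone don't confirm the 1 mm fit.
- **Paddle and chocolates:** the force at the stop was about 15 N. The last pictures show both balls on the dish floor, the gate closed and the paddle at rest.
- **Bystanders:** the salt shaker and both jars look unmoved in the pictures, and the arm is clear of everything.
- **Disagreements:** the side camera differed from the top camera by about 5–12 mm in places, so I used the top camera for positions. The wrist force also read near zero at the first look after the fingertips reached the paddle, where about 2 N was expected, but the gate was already visibly lifting.

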